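# Press the turned flask into the sprung drilling jig and hold it

## Robot

A 6-joint arm with a two-finger parallel gripper is mounted at the origin on the work surface. World frame = base frame: x ahead of the robot, y to its left, z up, the work surface at z = 0. Lengths are in m, angles in degrees, forces in N, time in s.
With the tool pointing down it reaches from about 0.3 to 0.75 m from the base axis. Payload 8.5 kg.
Tool frame: the origin (TCP) lies between the finger pads; the fingertips stand ahead of it and the grasp point (between the pads) lies 8 mm behind it (env.tcp_to_tips is the z of the fingertips in the tool frame, in m); z points along the fingers, x is the direction in which the jaws open and shut, and the axes are right-handed (so a half turn about z gives the same grasp; the last joint's range is limited). The gripper opens to 85 mm and grips with 20 to 120 N. Pads are 22 mm wide; open, the fingers measure 114 mm over their backs; the gripper's body (76 mm by 85 mm) begins 54 mm behind the grasp point. The pads swing forward as they close: fully open they stand 13 mm farther back than shut.
Start: joints at [-86.477, 21.807, 74.336, -0, 83.858, -12.336], TCP at [0.15, -0.529, 0.242] pointing down, gripper open.
Joint ranges: [-178.18, 178.18], [-50.72, 133.34], [12.68, 142.11], [-81.47, 261.47], [9.98, 163.14], [-165.26, 165.26]. Speed limits (degrees/s): [136.94, 136.94, 180, 180, 180, 180].

## Interface

Orientations are given as a 3x3 rotation matrix whose columns are the frame's x, y, z axes.
In Python, from rig import observe, viewer, env gives the robot as it stands.
- The arm moves only by the tool jog_arm, never from a script. Its arguments are lists of equal length, an entry for each row: "dr": the turn, a rotation vector about the tool's x, y, z in rad, a list of three; "slide": the shift along the tool's x, y, z in m, a list of three; "gripper": the opening, from -1 (shut) to 1 (fully open), so that 0 is half open. In form: {"dr": [[rx, ry, rz], ...], "slide": [[dx, dy, dz], ...], "gripper": [gripper, ...]}. A call has exactly 10 rows; each row shifts and turns the commanded pose from where the row before left it, along the tool's axes as they then stand; what a row does not reach is not made up. A row lasts 1/10 s, in which the tool goes at most 50 mm and 8.59 degrees, less where a joint would pass 70% of its speed; a pose out of reach is approached as far as the arm can. A call is refused whole if a number of a shift passes 0.05 or a number of a turn 0.15, either way. A call with a gripper value outside its range is refused whole. The fingers move at their own pace and stop on an object; "force" is the grip in N (left out, the last holds). Time passes only in rows, so rows that do not move let the fingers close, or fill a call up. It gives the time, the measured TCP pose, the force and the opening at its end, in the units of the state.
- observe(): the state, without advancing time (a new reading comes with each control period).
- viewer.get_image(name): name is "side" or "top"; returns a dict with "pixels" (480x640x3 uint8, blue, green, red), "camera_matrix" (3x3 intrinsics, pixels), "R" (3x3) and "t" (3): a world point X has camera coordinates R X + t. Camera axes: x right, y down, z forward; pixel columns grow to the right and rows downward; lengths in m; the calibration is good to about 2 mm. A picture is of the moment at which its call begins. There is no depth.
- env.close_job(): hands the job in, once; it reports no verdict.
The state is a dict: "time_s": time; "q": joint angles; "qvel": joint speeds; "joint_efforts": joint torques, N m; "position": TCP position; "tool_rot": TCP orientation; "ft_force": force on the tool from outside, world axes, zero at the start; "wrist_torque": the same for the moment, N m; "grip_width": finger opening in m.
Only numpy, scipy, OpenCV 4.12 (cv2) and the standard library are available. Lean on these libraries where they do the work, as an engineer would, in place of code of your own. Each camera call takes 0.05 s, during which the arm holds its last target.

## Task

Pick up the small round-bellied turned flask by its neck with a gentle grip (it is thin-walled), stand it upright in the sprung wooden ring of the drilling jig and press it down, softly, until the top of the ring is flush with the top of the fixed collar around it. Finish while still holding it down there, ready to be drilled from the side: do not let go and do not push the ring to the bottom. Leave everything else on the bench where it is.

Things in the scene. Friction and masses are not known exactly. Their poses are not given: they have to be found in the camera images.
- flask_mid (a point): flask, pale turned wood, 0.1-0.2 kg, 126 mm tall: round belly (64 mm sphere, centre 29 mm above the underside), flat 28 mm foot, straight round neck 24 mm thick from 58 mm up to the top. Stands upright. This point: on its axis half-way up, 63 mm above the underside; z up the neck. Neck cracks above 90 N of finger force (both pads summed): grip with 20-30 N per pad
- ring_top (a point): centre of the sprung ring at its top face: flat wooden ring, 92 mm outside, hole 52 mm, 8 mm thick, top 70 mm above the bench at rest. Rides on three thin steel posts 40 mm from its axis (tops 76 mm above the bench). The upright flask's belly seats on the hole's edge with its underside 10 mm below the ring's top: flask_mid is then 53 mm above this point. z up
- ring (a joint): how far the ring is pressed down, in m: 0 at rest, 0.016 when flush with the fixed collar, 0.025 on its bottom stop. A spring pushes it up with 3 N at rest and 0.5 N more per mm (11 N at flush).
- jig: drilling jig, fixed: plywood base 124 (x) by 205 (y) by 12 mm; round collar (110 mm outside, 96 inside, top 54 mm above the bench) around the ring; drill-guide block (60 by 38 mm, top 97 mm above the bench) centred 112 mm from the ring's axis along the jig's +y. Origin at bench level on the ring's axis; z up. The flask must not press on the jig with over 25 N
- skittle: turned wooden skittle, 131 mm tall, 48 mm across, tapering to a small head; origin at the centre of its underside; leave alone
- cone: turned wooden cone, 108 mm tall, 60 mm across at the foot; origin at the centre of its underside; leave alone
- offcut: wooden offcut lying flat, 90 by 45 by 20 mm; origin at the centre of its underside; leave alone
- screwdriver: screwdriver lying on the bench, handle towards its -x; leave alone
- glue: closed white glue bottle, 150 mm tall, 52 mm across; origin at the centre of its underside; leave alone
There are look-alikes about, which are no part of the job. What is shaped like the part that bears flask_mid but pink or red is not meant.

How it is judged (in metres and radians):
On the way, in this order (a step that is already met when the one before it is completed fails the run):
1. the flask is lifted clear of the bench, upright, in the fingers (height (world z) of flask_mid above 0.1 m and angle between flask_mid's own z axis and vertical below 0.4 rad and contact force between the fingers and flask above 2 N), for 0.2 s.
2. the flask sits upright in the sprung ring (horizontal distance between flask_mid and ring_top below 0.01 m and z of flask_mid in the frame of ring_top below 0.06 m and angle between flask_mid's own z axis and vertical below 0.2 rad and contact force between flask and jig above 1 N), for 0.1 s.
At the end, for the whole second after the job is handed in: the flask stands in the ring, within 10 mm of its axis and 0.15 rad of upright, its belly seated on the ring; the fingers still hold it down so that the ring is at rest within 4 mm of flush with the collar (12 to 20 mm down), the flask pressing on it with more than 5 N (value of joint ring between 0.012 and 0.02 m and velocity of joint ring between -0.01 and 0.01 m/s and horizontal distance between flask_mid and ring_top below 0.01 m and z of flask_mid in the frame of ring_top between 0.045 and 0.06 m and angle between flask_mid's own z axis and vertical below 0.15 rad and contact force between flask and jig above 5 N and contact force between the fingers and flask above 3 N and linear speed of flask below 0.02 m/s); the arm keeps its last pose, push and grip.
It fails at once if the flask's thin neck is squeezed with more than 90 N in all (contact force between the fingers and flask above 90 N).
It fails at once if the flask is rammed into the jig with more than 25 N (contact force between flask and jig above 25 N).
It fails at once if the jig's ring is pushed to its bottom stop (value of joint ring above 0.0242 m).
It fails at once if something else on the bench is moved more than 25 mm or knocked over (distance of any of skittle, cone, offcut, screwdriver, glue from where it was at the start of the episode above 0.025 m or angle between any of skittle, cone, glue's own z axis and vertical above 0.5 rad).
It also fails if it takes over 35 s, if anything falls off the work surface, if the arm or the gripper's body presses on something with over 40 N, if the wrist force passes 120 N, or if a joint passes its speed limit or range.

## Working session

There is one attempt and no reset: what is moved stays moved. The work goes in short steps, Python scripts to look and compute and a tool call to move; the robot and the scene stay as the last step left them, time stands still between calls to the robot, and variables do not carry over. Pictures are saved under pics/ and viewed, and the job is handed in when it is done.

Besides the shell and the picture viewer there is one more tool, called after "Call:" in YAML: its name, and indented under it one key for each argument. jog_arm: Moves the arm, as the interface text tells. Its arguments: {"type":"object","properties":{"dr":{"type":"array","items":{"type":"array","items":{"type":"number"}}},"slide":{"type":"array","items":{"type":"array","items":{"type":"number"}}},"gripper":{"type":"array","items":{"type":"number"}},"force":{"type":"number"}},"required":["dr","slide","gripper"]}

```bash
ls; mkdir -p pics; python3 - <<'E'
from rig import observe, viewer, env
import cv2
s=observe(); print(s); print(env.tcp_to_tips)
for n in("side","top"):
    d=viewer.get_image(n); cv2.imwrite(f"pics/{n}0.png",d["pixels"]); print(n,d["camera_matrix"],d["R"],d["t"])
E
```

```text
pics
{'time_s': 0.0, 'q': array([-8.64761379e+01,  2.18400851e+01,  7.43835727e+01, -4.15161863e-04,
        8.38584241e+01, -1.23354639e+01]), 'qvel': array([ 0.06304656, -0.1171751 , -0.0340674 ,  0.02845944, -0.05051244,
        0.12002038]), 'joint_efforts': array([-2.78880783e-03, -4.48460162e+01, -2.31281573e+01, -3.64371126e-04,
        4.74621382e-03, -2.92849018e-05]), 'position': array([ 0.15028381, -0.52878635,  0.2417272 ]), 'tool_rot': array([[ 2.73277098e-01, -9.61935351e-01, -9.52443390e-05],
       [-9.61934335e-01, -2.73276951e-01,  1.42944776e-03],
       [-1.40106441e-03, -2.99016535e-04, -9.99998974e-01]]), 'ft_force': array([ 0.42243774, -0.11495442, -0.00702119]), 'wrist_torque': array([ 0.01481356,  0.00616035, -0.04260952]), 'grip_width': 0.08549162870514682}
0.011
side [[601.31431669   0.         310.88349543]
 [  0.         601.31431669 248.61133956]
 [  0.           0.           1.        ]] [[ 0.98843126 -0.15023367 -0.02082057]
 [-0.10762809 -0.59805035 -0.79419895]
 [ 0.10686368  0.78725194 -0.60730103]] [-0.55624436  0.0956642   1.19693165]
top [[491.00398557   0.         316.89014965]
 [  0.         491.00398557 234.46955131]
 [  0.           0.           1.        ]] [[ 0.01623956 -0.99984614  0.00663101]
 [-0.98877879 -0.01704407 -0.14841161]
 [ 0.14850179 -0.00414647 -0.98890345]] [-0.07926654  0.55202837  1.06852832]
```

View pics/side0.png

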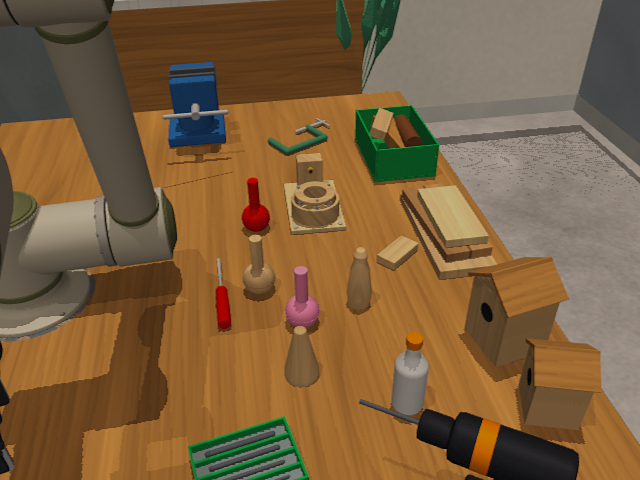

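View pics/top0.png

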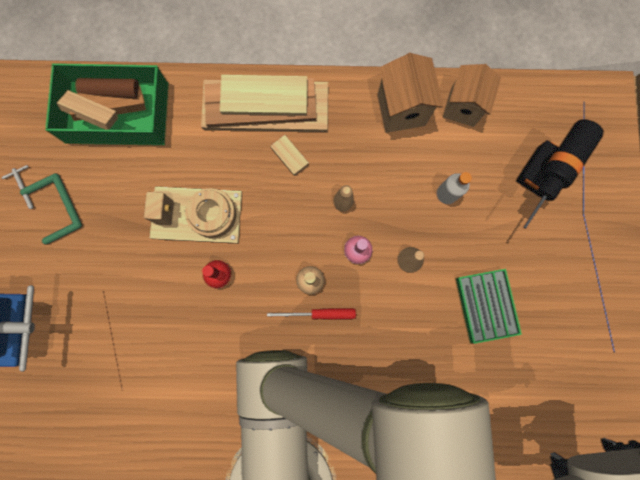

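The flask-like candidates in the side view:
- Pale wood, (258,270), top view (310,280).
- Pink, (302,300), top view (358,249).
- Red, (256,210), top view (216,273).

The skittle is at (360,280) and the cone at (301,355). The pale one fits, since pink and red are excluded. I'll confirm this with enlarged crops.

```bash
python3 - <<'E'
import cv2, numpy as np
s=cv2.imread("pics/side0.png"); t=cv2.imread("pics/top0.png")
def c(im,x,y,w,h,k): return cv2.resize(im[y:y+h,x:x+w],(w*k,h*k),interpolation=cv2.INTER_CUBIC)
cv2.imwrite("pics/c1.png",np.hstack([c(s,225,225,65,95,6),c(s,280,145,65,95,6)]))
cv2.imwrite("pics/c2.png",np.hstack([c(t,145,180,100,70,5),c(t,280,250,60,70,5)]))
E
```

```text
(no output)
```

View pics/c1.png

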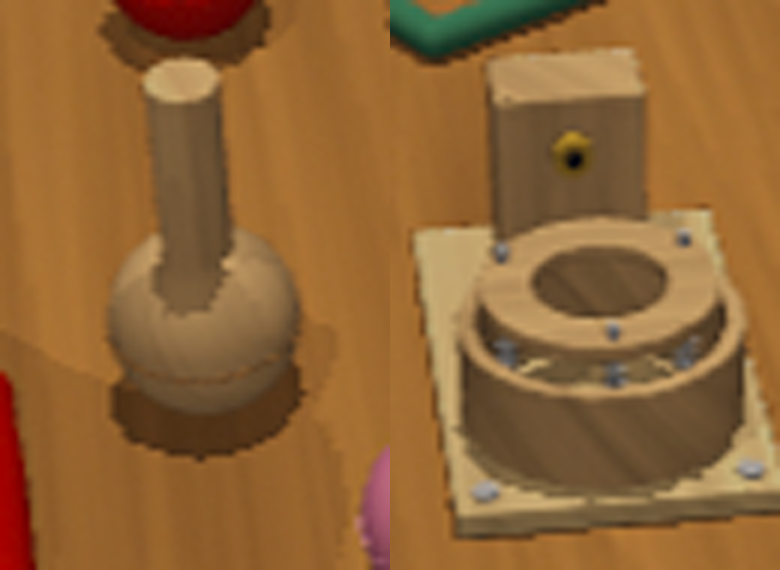

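View pics/c2.png

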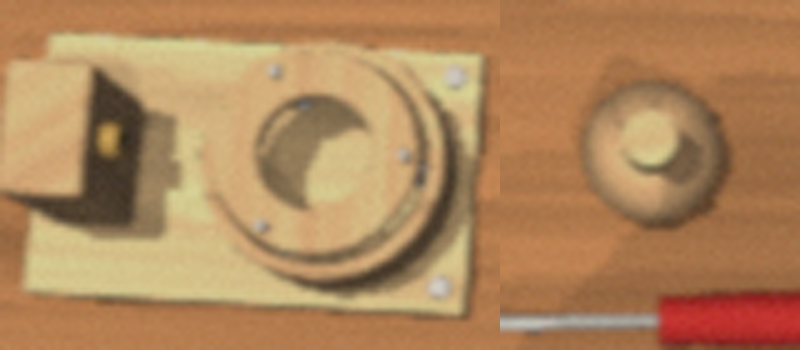

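The crops confirm it: the pale wooden flask stands with its neck top at side (255.3,238.3), top (310.4,277.6). The ring has three post tops. Next I'll compute positions.

```bash
cat > h.py <<'E'
import numpy as np, cv2
from rig import observe, viewer, env
C={n:viewer.get_image(n) for n in("side","top")}
def ray(n,u,v):
    d=C[n]; K,R,t=[np.array(d[k],float) for k in("camera_matrix","R","t")]
    return -R.T@t, R.T@np.linalg.inv(K)@[u,v,1]
def onz(n,u,v,z):
    o,r=ray(n,u,v); return o+r*(z-o[2])/r[2]
def two(a,b):
    o1,r1=ray("side",*a);o2,r2=ray("top",*b)
    k=np.linalg.lstsq(np.c_[r1,-r2],o2-o1,rcond=None)[0]
    p,q=o1+k[0]*r1,o2+k[1]*r2
    return (p+q)/2,np.linalg.norm(p-q)
def proj(n,X):
    d=C[n]; p=d["camera_matrix"]@(d["R"]@np.array(X)+d["t"]); return p[:2]/p[2]
E
python3 - <<'E'
from h import *
np.set_printoptions(precision=4,suppress=True)
m=lambda x,y,k,ox,oy:((x+.5)/k-.5+ox,(y+.5)/k-.5+oy)
S=lambda x,y:m(x,y,6,225,225); S2=lambda x,y:m(x,y,6,280,145)
T=lambda x,y:m(x,y,5,145,180); T2=lambda x,y:m(x,y,5,280,250)
print("neck",onz("side",*S(182,80),.126),onz("top",*T2(152,138),.126),two(S(182,80),T2(152,138)))
print("belly",onz("side",*S(203,318),.029),onz("top",*T2(156,152),.029))
ps=[(111,252),(293,238),(223,330)];pt=[(275,72),(403,155),(260,226)]
A=[onz("side",*S2(*p),.076) for p in ps];B=[onz("top",*T(*p),.076) for p in pt]
print("posts",A,B);print(np.mean(A,0),np.mean(B,0))
print("hole",onz("side",*S2(600-390,281),.07),onz("top",*T(314,152),.07))
print("blk",[onz("top",*T(*p),.097) for p in[(8,60),(93,68),(80,197),(2,190)]])
for n,u,v,z in [("top",345,198,.1),("top",362,246,.1),("top",216,270,.126),("side",253,183,.126),("side",301,271,.126),("side",360,254,.131)]: print(n,u,v,onz(n,u,v,z))
E
```

```text
neck [ 0.4511 -0.0551  0.126 ] [ 0.4514 -0.0569  0.126 ] (array([ 0.4512, -0.0569,  0.1274]), np.float64(0.00023766722240635231))
belly [ 0.4505 -0.055   0.029 ] [ 0.4511 -0.058   0.029 ]
posts [array([0.5643, 0.1925, 0.076 ]), array([0.6336, 0.1898, 0.076 ]), array([0.5973, 0.1312, 0.076 ])] [array([0.6342, 0.1912, 0.076 ]), array([0.5978, 0.1329, 0.076 ]), array([0.565 , 0.1942, 0.076 ])]
[0.5984 0.1712 0.076 ] [0.599  0.1728 0.076 ]
hole [0.5992 0.1748 0.07  ] [0.5996 0.1735 0.07  ]
blk [array([0.6326, 0.302 , 0.097 ]), array([0.6297, 0.265 , 0.097 ]), array([0.5728, 0.267 , 0.097 ]), array([0.5753, 0.3007, 0.097 ])]
top 345 198 [ 0.6254 -0.1293  0.1   ]
top 362 246 [ 0.5213 -0.1664  0.1   ]
top 216 270 [0.4629 0.1371 0.126 ]
side 253 183 [0.4623 0.1435 0.126 ]
side 301 271 [ 0.5227 -0.1665  0.126 ]
side 360 254 [ 0.6322 -0.1438  0.131 ]
```

Call:
jog_arm:
  dr:
    - [0,0,0]
    - [0,0,0]
    - [0,0,0]
    - [0,0,0]
    - [0,0,0]
    - [0,0,0]
    - [0,0,0]
    - [0,0,0]
    - [0,0,0]
    - [0,0,0]
  slide:
    - [-0.01,-0.01,0]
    - [-0.018,-0.02,0]
    - [-0.02,-0.023,0]
    - [-0.02,-0.023,0]
    - [-0.02,-0.023,0]
    - [-0.02,-0.023,0]
    - [-0.02,-0.023,0]
    - [-0.02,-0.023,0]
    - [-0.02,-0.023,0]
    - [-0.02,-0.023,0]
  gripper: [1,1,1,1,1,1,1,1,1,1]
  force: 25

```text
time_s: 1.2
position: [0.3052, -0.2876, 0.2424]
tool_rot: [[0.273, -0.962, 0.0], [-0.962, -0.273, 0.0], [-0.0, -0.0, -1.0]]
ft_force: [0.2, 0.3, 0.7]
grip_width: 0.0854
```

Call:
jog_arm:
  dr:
    - [0,0,0]
    - [0,0,0]
    - [0,0,0]
    - [0,0,0]
    - [0,0,0]
    - [0,0,0]
    - [0,0,0]
    - [0,0,0]
    - [0,0,0]
    - [0,0,0]
  slide:
    - [-0.02,-0.023,0]
    - [-0.02,-0.023,0]
    - [-0.02,-0.023,0]
    - [-0.02,-0.023,0]
    - [-0.02,-0.023,0]
    - [-0.02,-0.023,0]
    - [-0.02,-0.023,0]
    - [-0.018,-0.02,0]
    - [-0.01,-0.01,0]
    - [0,0,0]
  gripper: [1,1,1,1,1,1,1,1,1,1]

```text
time_s: 2.2
position: [0.4425, -0.0739, 0.2423]
tool_rot: [[0.276, -0.961, -0.0], [-0.961, -0.276, 0.0], [-0.0, -0.0, -1.0]]
ft_force: [0.8, 0.2, -0.1]
grip_width: 0.0855
```

```bash
cat > st.py <<'E'
import sys; from h import *
np.set_printoptions(precision=4,suppress=True)
s=observe(); R=s["tool_rot"]; print(s["time_s"],s["q"],s["position"],s["grip_width"],s["ft_force"],s["wrist_torque"]);print(R)
if len(sys.argv)>3: print("slide",R.T@(np.array([float(a) for a in sys.argv[1:4]])-s["position"]))
zt=np.array([0,0,-1.]); print("tilt fix dr",R.T@np.cross(R[:,2],zt))
E
python3 st.py 0.4512 -0.0565 0.17
```

```text
2.3 [-24.8817  11.5871  89.3099  -0.0087  79.1111  49.2095] [ 0.4421 -0.0756  0.2423] 0.0855489064280763 [ 0.7032  0.0346 -0.5452] [-0.0404  0.0391  0.0439]
[[ 0.2741 -0.9617 -0.0002]
 [-0.9617 -0.2741 -0.0001]
 [ 0.      0.0002 -1.    ]]
slide [-0.0158 -0.014   0.0723]
tilt fix dr [ 0.0002 -0.      0.    ]
```

Call:
jog_arm:
  dr:
    - [0,0,0]
    - [0,0,0]
    - [0,0,0]
    - [0,0,0]
    - [0,0,0]
    - [0,0,0]
    - [0,0,0]
    - [0,0,0]
    - [0,0,0]
    - [0,0,0]
  slide:
    - [-0.0079,-0.007,0]
    - [-0.0079,-0.007,0]
    - [0,0,0.01]
    - [0,0,0.015]
    - [0,0,0.015]
    - [0,0,0.015]
    - [0,0,0.01]
    - [0,0,0.007]
    - [0,0,0]
    - [0,0,0]
  gripper: [1,1,1,1,1,1,1,1,1,1]

```text
time_s: 3.3
position: [0.4519, -0.057, 0.1706]
tool_rot: [[0.273, -0.962, 0.0], [-0.962, -0.273, -0.0], [0.0, -0.0, -1.0]]
ft_force: [-0.7, -0.3, 1.2]
grip_width: 0.0854
```

```bash
python3 st.py 0.4512 -0.0565 0.09; python3 - <<'E'
from h import *
im=[]
for n,(x,y) in (("side",(190,150)),("top",(240,200))):
    p=C[n]["pixels"]; cv2.imwrite(f"pics/{n}1.png",p)
    im.append(cv2.resize(p[y:y+150,x:x+130],None,fx=3,fy=3,interpolation=cv2.INTER_CUBIC))
cv2.imwrite("pics/c3.png",np.hstack(im))
E
```

```text
3.4 [-22.1341  16.6209  95.4822   0.0016  67.8299  52.0064] [ 0.452  -0.057   0.1708] 0.08565863731935089 [ 0.0926  0.0012 -1.0404] [-0.0075  0.0195 -0.0094]
[[ 0.2733 -0.9619  0.0011]
 [-0.9619 -0.2733 -0.0004]
 [ 0.0007 -0.0009 -1.    ]]
slide [-0.0008  0.0007  0.0808]
tilt fix dr [-0.0009 -0.0007 -0.    ]
```

View pics/c3.png

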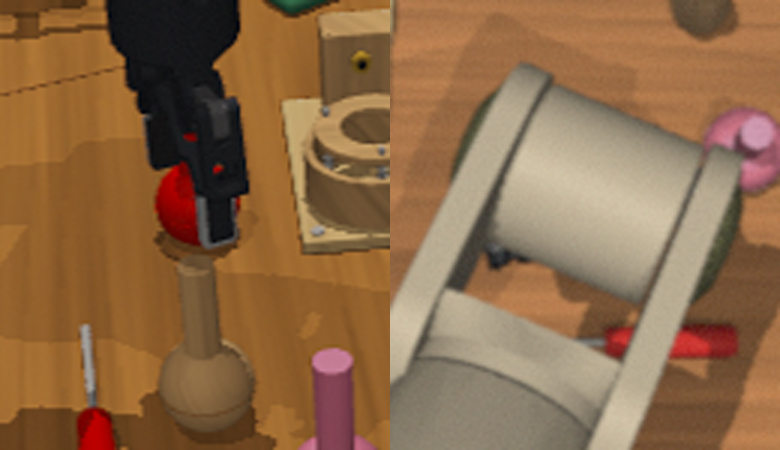

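The view shows the gripper above the flask neck, which tops out at about side (255,238). The near finger is clear in front of it. I'll descend.

Call:
jog_arm:
  dr:
    - [0,0,0]
    - [0,0,0]
    - [0,0,0]
    - [0,0,0]
    - [0,0,0]
    - [0,0,0]
    - [0,0,0]
    - [0,0,0]
    - [0,0,0]
    - [0,0,0]
  slide:
    - [-0.0008,0.0007,0.008]
    - [0,0,0.012]
    - [0,0,0.012]
    - [0,0,0.012]
    - [0,0,0.012]
    - [0,0,0.012]
    - [0,0,0.008]
    - [0,0,0.003]
    - [0,0,0]
    - [0,0,0]
  gripper: [1,1,1,1,1,1,1,1,1,1]

```text
time_s: 4.5
position: [0.4511, -0.0564, 0.0917]
tool_rot: [[0.273, -0.962, 0.001], [-0.962, -0.273, -0.0], [0.0, -0.001, -1.0]]
ft_force: [0.5, 0.4, 0.6]
grip_width: 0.0851
```

```bash
python3 st.py 0.4512 -0.0565 0.092; python3 - <<'E'
from h import *
n="side";x,y=(190,150);p=C[n]["pixels"]
cv2.imwrite("pics/c4.png",cv2.resize(p[y:y+170,x:x+130],None,fx=3,fy=3,interpolation=cv2.INTER_CUBIC))
E
```

```text
4.6 [-22.1059  23.1208 101.9353   0.0005  54.887   52.0342] [ 0.4511 -0.0564  0.0918] 0.0855643456749724 [-0.7533 -0.896   0.5176] [-0.022  -0.0078  0.055 ]
[[ 0.2733 -0.9619  0.0009]
 [-0.9619 -0.2733 -0.0004]
 [ 0.0006 -0.0008 -1.    ]]
slide [ 0.0001 -0.0001 -0.0002]
tilt fix dr [-0.0008 -0.0006  0.    ]
```

View pics/c4.png

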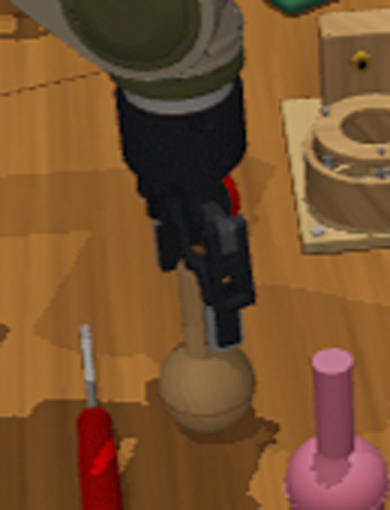

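Call:
jog_arm:
  dr:
    - [0,0,0]
    - [0,0,0]
    - [0,0,0]
    - [0,0,0]
    - [0,0,0]
    - [0,0,0]
    - [0,0,0]
    - [0,0,0]
    - [0,0,0]
    - [0,0,0]
  slide:
    - [0,0,0]
    - [0,0,0]
    - [0,0,0]
    - [0,0,0]
    - [0,0,0]
    - [0,0,0]
    - [0,0,0]
    - [0,0,0]
    - [0,0,0]
    - [0,0,0]
  gripper: [0.7,0.4,0.2,0,-0.15,-0.25,-0.32,-0.36,-0.4,-0.44]
  force: 25

```text
time_s: 5.7
position: [0.4508, -0.0563, 0.0913]
tool_rot: [[0.273, -0.962, -0.0], [-0.962, -0.273, 0.0], [-0.0, 0.0, -1.0]]
ft_force: [0.6, 0.8, 0.1]
grip_width: 0.0242
```

Call:
jog_arm:
  dr:
    - [0,0,0]
    - [0,0,0]
    - [0,0,0]
    - [0,0,0]
    - [0,0,0]
    - [0,0,0]
    - [0,0,0]
    - [0,0,0]
    - [0,0,0]
    - [0,0,0]
  slide:
    - [0,0,0]
    - [0,0,0]
    - [0,0,0]
    - [0,0,0]
    - [0,0,0]
    - [0,0,0]
    - [0,0,0]
    - [0,0,0]
    - [0,0,0]
    - [0,0,0]
  gripper: [-0.48,-0.52,-0.57,-0.63,-0.7,-0.8,-0.9,-1,-1,-1]
  force: 25

```text
time_s: 6.7
position: [0.4509, -0.0563, 0.0914]
tool_rot: [[0.273, -0.962, 0.0], [-0.962, -0.273, 0.0], [-0.0, -0.0, -1.0]]
ft_force: [0.4, 2.2, 5.1]
grip_width: 0.023
```

```bash
python3 st.py 0.4512 -0.0565 0.092; python3 - <<'E'
from h import *
n="side";x,y=(190,150);p=C[n]["pixels"]
cv2.imwrite("pics/c5.png",cv2.resize(p[y:y+170,x:x+130],None,fx=3,fy=3,interpolation=cv2.INTER_CUBIC))
E
```

```text
6.8 [-22.1062  23.1561 101.963    0.0035  54.8788  52.0328] [ 0.4509 -0.0563  0.0914] 0.023554431434301762 [-0.5718  3.0948  5.015 ] [ 0.4647  0.1181 -0.0028]
[[ 0.2733 -0.9619  0.0001]
 [-0.9619 -0.2733  0.    ]
 [-0.     -0.0001 -1.    ]]
slide [ 0.0003 -0.0003 -0.0006]
tilt fix dr [-0.0001  0.      0.    ]
```

View pics/c5.png

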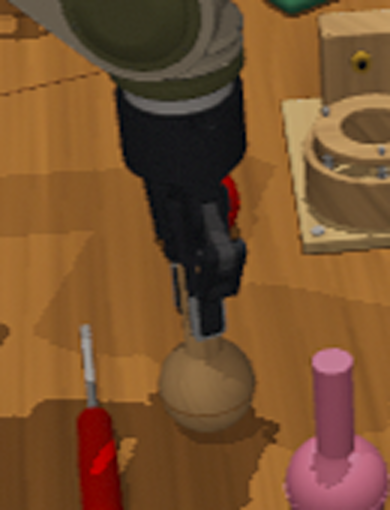

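Grasped at a grip width of 23.5 mm on the neck. I'll lift slowly.

Call:
jog_arm:
  dr:
    - [0,0,0]
    - [0,0,0]
    - [0,0,0]
    - [0,0,0]
    - [0,0,0]
    - [0,0,0]
    - [0,0,0]
    - [0,0,0]
    - [0,0,0]
    - [0,0,0]
  slide:
    - [0,0,-0.003]
    - [0,0,-0.008]
    - [0,0,-0.014]
    - [0,0,-0.018]
    - [0,0,-0.02]
    - [0,0,-0.02]
    - [0,0,-0.018]
    - [0,0,-0.012]
    - [0,0,-0.007]
    - [0,0,0]
  gripper: [-1,-1,-1,-1,-1,-1,-1,-1,-1,-1]

```text
time_s: 7.9
position: [0.451, -0.0565, 0.2121]
tool_rot: [[0.273, -0.962, 0.001], [-0.962, -0.273, -0.001], [0.001, -0.001, -1.0]]
ft_force: [0.6, 0.2, -1.3]
grip_width: 0.0233
```

```bash
python3 st.py 0.599 0.1725 0.21; python3 - <<'E'
from h import *
n="side";x,y=(190,100);p=C[n]["pixels"]
cv2.imwrite("pics/c6.png",cv2.resize(p[y:y+170,x:x+150],None,fx=3,fy=3,interpolation=cv2.INTER_CUBIC))
E
```

```text
8.0 [-22.1126  13.8978  91.8017  -0.0046  74.3446  52.0326] [ 0.4506 -0.0563  0.2109] 0.023399741888894286 [ 0.0479 -0.009  -1.1624] [-0.0219  0.0115  0.0273]
[[ 0.2732 -0.962  -0.0007]
 [-0.962  -0.2732  0.0002]
 [-0.0004  0.0007 -1.    ]]
slide [-0.1795 -0.2052  0.0008]
tilt fix dr [0.0007 0.0004 0.    ]
```

View pics/c6.png

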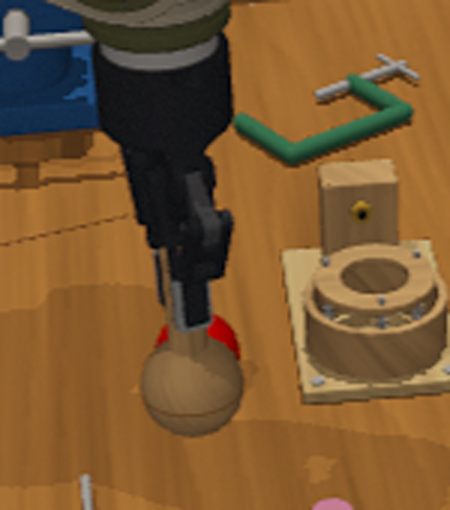

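The flask hangs upright in the fingers, with its belly at about side (254,228). Now across to above the ring.

Call:
jog_arm:
  dr:
    - [0,0,0]
    - [0,0,0]
    - [0,0,0]
    - [0,0,0]
    - [0,0,0]
    - [0,0,0]
    - [0,0,0]
    - [0,0,0]
    - [0,0,0]
    - [0,0,0]
  slide:
    - [-0.005,-0.0055,0]
    - [-0.01,-0.0115,0]
    - [-0.015,-0.017,0]
    - [-0.018,-0.0205,0]
    - [-0.018,-0.0205,0]
    - [-0.018,-0.0205,0]
    - [-0.018,-0.0205,0]
    - [-0.018,-0.0205,0]
    - [-0.018,-0.0205,0]
    - [-0.015,-0.017,0]
  gripper: [-1,-1,-1,-1,-1,-1,-1,-1,-1,-1]

```text
time_s: 9.1
position: [0.577, 0.1403, 0.2106]
tool_rot: [[0.274, -0.962, -0.001], [-0.962, -0.274, 0.0], [-0.0, 0.001, -1.0]]
ft_force: [-0.4, -0.2, -1.9]
grip_width: 0.0233
```

Call:
jog_arm:
  dr:
    - [0,0,0]
    - [0,0,0]
    - [0,0,0]
    - [0,0,0]
    - [0,0,0]
    - [0,0,0]
    - [0,0,0]
    - [0,0,0]
    - [0,0,0]
    - [0,0,0]
  slide:
    - [-0.011,-0.0125,0]
    - [-0.008,-0.009,0]
    - [-0.005,-0.006,0]
    - [-0.0025,-0.0035,0]
    - [0,0,0.01]
    - [0,0,0.008]
    - [0,0,0.005]
    - [0,0,0]
    - [0,0,0]
    - [0,0,0]
  gripper: [-1,-1,-1,-1,-1,-1,-1,-1,-1,-1]

```text
time_s: 10.1
position: [0.5991, 0.1723, 0.1887]
tool_rot: [[0.273, -0.962, 0.001], [-0.962, -0.273, 0.0], [0.0, -0.001, -1.0]]
ft_force: [0.4, -0.0, -1.1]
grip_width: 0.0231
```

```bash
python3 st.py 0.599 0.1725 0.188; python3 - <<'E'
from h import *
im=[]
for n,(x,y) in (("side",(260,100)),("top",(140,140))):
    p=C[n]["pixels"]; cv2.imwrite(f"pics/{n}7.png",p)
    im.append(cv2.resize(p[y:y+140,x:x+110],None,fx=3.5,fy=3.5,interpolation=cv2.INTER_CUBIC))
cv2.imwrite("pics/c7.png",np.hstack(im))
E
```

```text
10.2 [ 5.1867 31.4311 66.9782  0.0001 81.5515 79.3284] [0.5991 0.1724 0.1887] 0.02346668601056041 [ 0.0039  0.0119 -0.7977] [ 0.0106 -0.0056 -0.0023]
[[ 0.2733 -0.9619  0.0007]
 [-0.9619 -0.2733  0.0001]
 [ 0.0001 -0.0007 -1.    ]]
slide [-0.0002  0.      0.0007]
tilt fix dr [-0.0007 -0.0001 -0.    ]
```

View pics/c7.png

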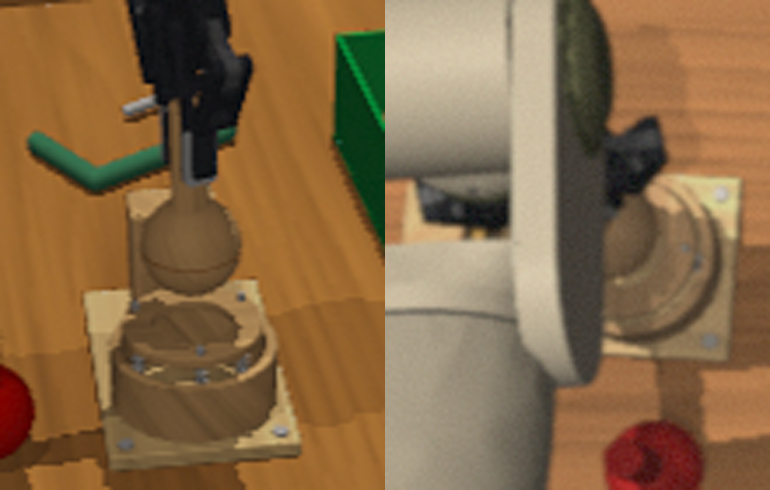

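```bash
python3 - <<'E'
from h import *
print(proj("side",[.599,.1725,.1263]), onz("side",314.5,169.4,.1263))
p=C["side"]["pixels"]; 
cv2.imwrite("pics/c8.png",cv2.resize(p[140:240,280:350],None,fx=8,fy=8,interpolation=cv2.INTER_CUBIC)[:600])
E
```

```text
[314.20019444 170.13500258] [0.60014438 0.17554739 0.1263    ]
```

View pics/c8.png

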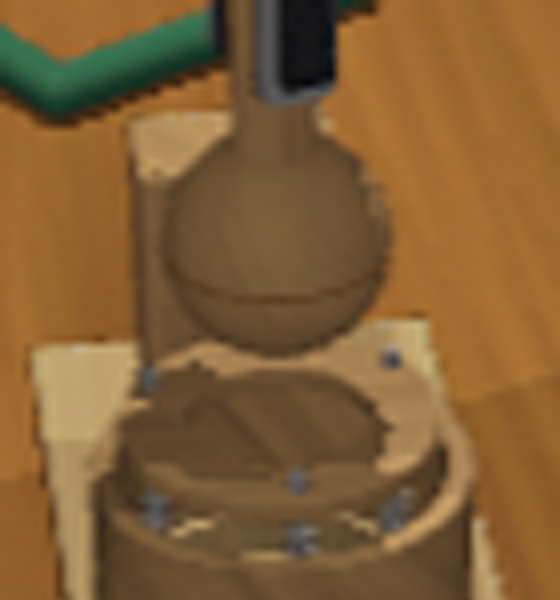

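The belly centre in this view, (314.0,170.0), matches the prediction of (314.2,170.1), so the flask is on the ring axis with no slip. I'll lower it to just above seating and then press slowly.

Call:
jog_arm:
  dr:
    - [0,0,0]
    - [0,0,0]
    - [0,0,0]
    - [0,0,0]
    - [0,0,0]
    - [0,0,0]
    - [0,0,0]
    - [0,0,0]
    - [0,0,0]
    - [0,0,0]
  slide:
    - [0,0,0.003]
    - [0,0,0.006]
    - [0,0,0.007]
    - [0,0,0.006]
    - [0,0,0.005]
    - [0,0,0.003]
    - [0,0,0.002]
    - [0,0,0.001]
    - [0,0,0]
    - [0,0,0]
  gripper: [-1,-1,-1,-1,-1,-1,-1,-1,-1,-1]
  force: 30

```text
time_s: 11.4
position: [0.5991, 0.1724, 0.1555]
tool_rot: [[0.273, -0.962, 0.0], [-0.962, -0.273, 0.0], [0.0, -0.0, -1.0]]
ft_force: [0.2, 0.1, -1.9]
grip_width: 0.0232
```

Call:
jog_arm:
  dr:
    - [0,0,0]
    - [0,0,0]
    - [0,0,0]
    - [0,0,0]
    - [0,0,0]
    - [0,0,0]
    - [0,0,0]
    - [0,0,0]
    - [0,0,0]
    - [0,0,0]
  slide:
    - [0,0,0.001]
    - [0,0,0.001]
    - [0,0,0.001]
    - [0,0,0.001]
    - [0,0,0.001]
    - [0,0,0.001]
    - [0,0,0.001]
    - [0,0,0]
    - [0,0,0]
    - [0,0,0]
  gripper: [-1,-1,-1,-1,-1,-1,-1,-1,-1,-1]

```text
time_s: 12.4
position: [0.5991, 0.1725, 0.1485]
tool_rot: [[0.273, -0.962, 0.0], [-0.962, -0.273, 0.0], [-0.0, -0.0, -1.0]]
ft_force: [-0.8, 1.9, 2.4]
grip_width: 0.023
```

```bash
python3 st.py 0.599 0.1725 0.1354; python3 - <<'E'
from h import *
p=C["side"]["pixels"]; 
cv2.imwrite("pics/c9.png",cv2.resize(p[150:225,275:355],None,fx=8,fy=8,interpolation=cv2.INTER_CUBIC))
E
```

```text
12.5 [ 5.1909 33.423  70.3249  0.0107 76.2324 79.3292] [0.5991 0.1725 0.1485] 0.022977270528951942 [0.3492 2.2767 2.4488] [ 0.3425  0.0596 -0.0203]
[[ 0.2733 -0.9619  0.0003]
 [-0.9619 -0.2733  0.0002]
 [-0.0001 -0.0004 -1.    ]]
slide [-0.0001  0.      0.0131]
tilt fix dr [-0.0004  0.0001  0.    ]
```

View pics/c9.png

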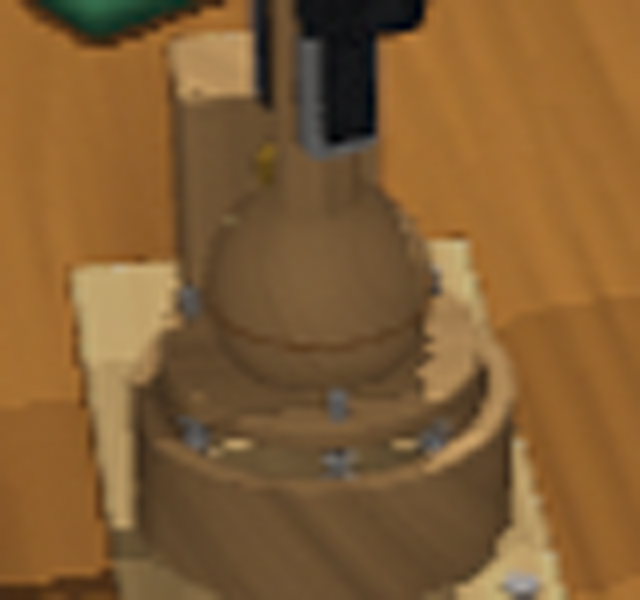

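It is seated: the belly sits in the ring, the ring is still high against the posts, and Fz is about +3.5 N net of the weight. A small +y side force suggests the ring's axis is a fraction of a millimetre further in +y. I'll ease that way and press further.

Call:
jog_arm:
  dr:
    - [0,0,0]
    - [0,0,0]
    - [0,0,0]
    - [0,0,0]
    - [0,0,0]
    - [0,0,0]
    - [0,0,0]
    - [0,0,0]
    - [0,0,0]
    - [0,0,0]
  slide:
    - [-0.0004,0,0.001]
    - [-0.0004,0,0.001]
    - [0,0,0.001]
    - [0,0,0.001]
    - [0,0,0.001]
    - [0,0,0.001]
    - [0,0,0.001]
    - [0,0,0.001]
    - [0,0,0]
    - [0,0,0]
  gripper: [-1,-1,-1,-1,-1,-1,-1,-1,-1,-1]

```text
time_s: 13.6
position: [0.599, 0.1731, 0.1406]
tool_rot: [[0.273, -0.962, 0.001], [-0.962, -0.273, -0.0], [0.0, -0.001, -1.0]]
ft_force: [0.5, 0.6, 5.8]
grip_width: 0.0233
```

```bash
python3 st.py 0.599 0.1732 0.1354; python3 - <<'E'
from h import *
p=C["side"]["pixels"]; 
cv2.imwrite("pics/c10.png",cv2.resize(p[150:225,275:355],None,fx=8,fy=8,interpolation=cv2.INTER_CUBIC))
E
```

```text
13.7 [ 5.2586 33.8481 70.9176 -0.007  75.1892 79.4023] [0.599  0.1731 0.1407] 0.02295878062067435 [0.0397 1.2585 5.722 ] [ 0.0412 -0.0241 -0.0107]
[[ 0.2733 -0.9619  0.0008]
 [-0.9619 -0.2733 -0.    ]
 [ 0.0003 -0.0008 -1.    ]]
slide [-0.0001 -0.      0.0053]
tilt fix dr [-0.0008 -0.0003  0.    ]
```

View pics/c10.png

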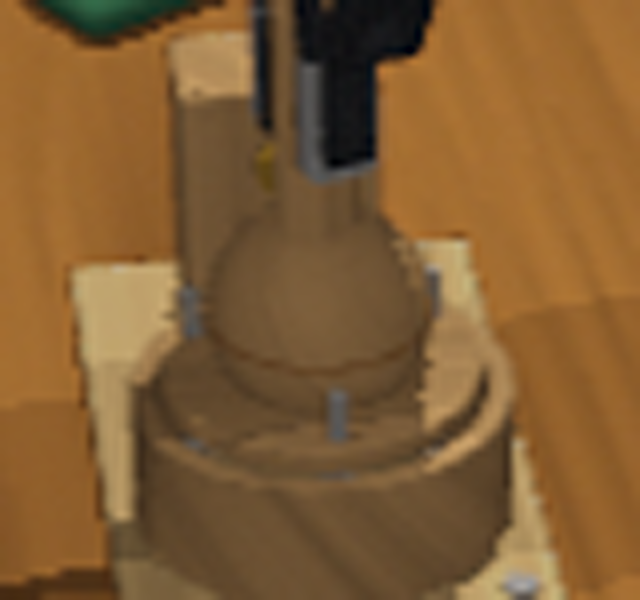

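The side force dropped to about 1 N. The ring is roughly 8–10 mm down, and 6–7 mm remain.

Call:
jog_arm:
  dr:
    - [0,0,0]
    - [0,0,0]
    - [0,0,0]
    - [0,0,0]
    - [0,0,0]
    - [0,0,0]
    - [0,0,0]
    - [0,0,0]
    - [0,0,0]
    - [0,0,0]
  slide:
    - [0,0,0.001]
    - [0,0,0.001]
    - [0,0,0.001]
    - [0,0,0.001]
    - [0,0,0.001]
    - [0,0,0.0005]
    - [0,0,0]
    - [0,0,0]
    - [0,0,0]
    - [0,0,0]
  gripper: [-1,-1,-1,-1,-1,-1,-1,-1,-1,-1]

```text
time_s: 14.8
position: [0.5991, 0.1731, 0.1356]
tool_rot: [[0.273, -0.962, 0.001], [-0.962, -0.273, 0.0], [0.0, -0.001, -1.0]]
ft_force: [-1.4, 0.8, 8.3]
grip_width: 0.0229
```

```bash
python3 st.py 0.599 0.1732 0.1354; python3 - <<'E'
from h import *
fs=[observe()["ft_force"]]
a=np.mean([viewer.get_image("side")["pixels"].astype(float) for _ in range(3)],0).astype(np.uint8)
cv2.imwrite("pics/side11.png",a)
b=cv2.resize(a[150:225,275:355],None,fx=8,fy=8,interpolation=cv2.INTER_CUBIC)
cv2.imwrite("pics/c11.png",b)
print(observe()["ft_force"],observe()["position"])
E
```

```text
14.9 [ 5.2595 34.1283 71.3031 -0.005  74.4917 79.4039] [0.5991 0.1731 0.1356] 0.02359041175817198 [-0.6358  0.622   8.5667] [-0.0303  0.096  -0.008 ]
[[ 0.2732 -0.9619  0.0013]
 [-0.9619 -0.2732  0.    ]
 [ 0.0003 -0.0013 -1.    ]]
slide [-0.0001  0.      0.0002]
tilt fix dr [-0.0013 -0.0003  0.    ]
[0.13987386 0.7853756  7.8970442 ] [0.59906297 0.17312383 0.13557245]
```

View pics/c11.png

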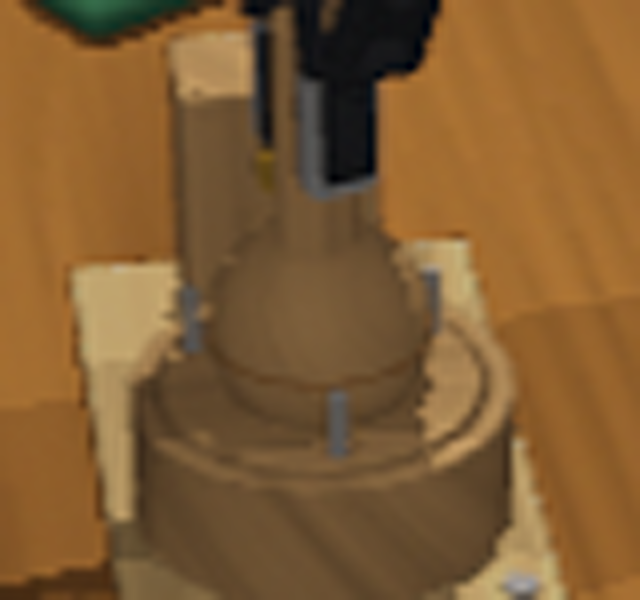

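```bash
python3 - <<'E'
from h import *
for P in ([.5643,.1935],[.634,.1905],[.5976,.132]):
    a=proj("side",P+[.076])
    print([ (z, np.round((proj("side",P+[z])-[275,150]+.5)*8-.5,1)) for z in (.076,.06,.054,.050)])
a=cv2.imread("pics/side11.png")[188:222,288:345]
cv2.imwrite("pics/c12.png",cv2.resize(a,None,fx=14,fy=14,interpolation=cv2.INTER_CUBIC))
E
```

```text
[(0.076, array([187.8, 294.4])), (0.06, array([189.7, 342.4])), (0.054, array([190.4, 360.2])), (0.05, array([190.9, 372.1]))]
[(0.076, array([431.9, 276.2])), (0.06, array([432.1, 324.1])), (0.054, array([432.2, 342. ])), (0.05, array([432.2, 353.8]))]
[(0.076, array([338.1, 398.5])), (0.06, array([339. , 447.4])), (0.054, array([339.3, 465.6])), (0.05, array([339.5, 477.6]))]
```

View pics/c12.png

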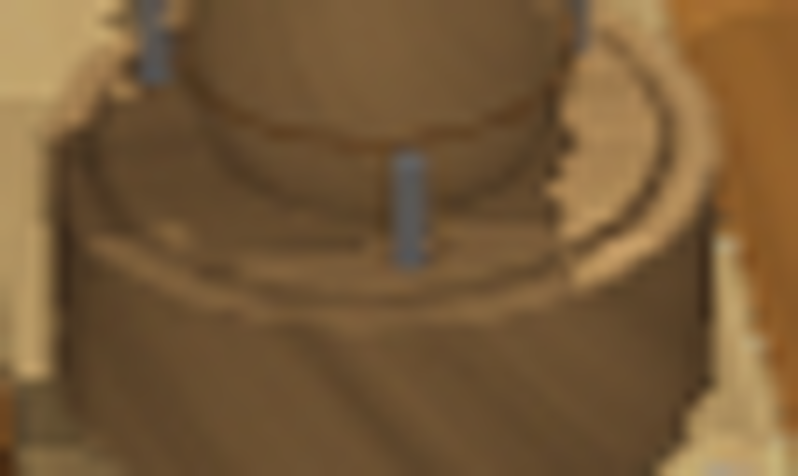

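Estimates of the depth so far:
- TCP travel and front-post exposure (8.3 px, against 8.4 px predicted for flush) give about 15.5 mm.
- Force (about 9.5 N) gives about 13 mm.

I'll press 1.5 mm more, which puts both estimates in the middle of the 12–20 mm window.

Call:
jog_arm:
  dr:
    - [0,0,0]
    - [0,0,0]
    - [0,0,0]
    - [0,0,0]
    - [0,0,0]
    - [0,0,0]
    - [0,0,0]
    - [0,0,0]
    - [0,0,0]
    - [0,0,0]
  slide:
    - [0,0,0.0005]
    - [0,0,0.0005]
    - [0,0,0.0005]
    - [0,0,0]
    - [0,0,0]
    - [0,0,0]
    - [0,0,0]
    - [0,0,0]
    - [0,0,0]
    - [0,0,0]
  gripper: [-1,-1,-1,-1,-1,-1,-1,-1,-1,-1]

```text
time_s: 16.25
position: [0.5991, 0.1731, 0.1342]
tool_rot: [[0.273, -0.962, 0.001], [-0.962, -0.273, 0.0], [0.0, -0.001, -1.0]]
ft_force: [-0.5, 0.7, 8.2]
grip_width: 0.0233
```

```bash
python3 - <<'E'
from h import *
F=[];I=[]
for _ in range(6):
    I.append(viewer.get_image("side")["pixels"].astype(float)); s=observe(); F.append(s["ft_force"])
print(s["time_s"],s["position"],s["grip_width"],np.mean(F,0),np.std(F,0)); print(s["tool_rot"][:,2])
a=np.mean(I,0).astype(np.uint8); cv2.imwrite("pics/side13.png",a)
cv2.imwrite("pics/c13.png",cv2.resize(a[180:222,285:345],None,fx=13,fy=13,interpolation=cv2.INTER_CUBIC))
# where ring (r46,r26) front/right edges would be for several depths, in crop pixels
c=np.array([.599,.173])
for z in(.060,.057,.054,.051):
    t=np.linspace(0,2*np.pi,721); E=np.array([proj("side",[c[0]+.046*np.cos(k),c[1]+.046*np.sin(k),z]) for k in t])
    E=(E-[285,180]+.5)*13-.5; i=E[:,1].argmax(); j=E[:,0].argmax(); l=E[:,0].argmin(); print(z,E[i],E[j],E[l])
E=np.array([(proj("side",[c[0]+.048*np.cos(k),c[1]+.048*np.sin(k),.054])-[285,180]+.5)*13-.5 for k in t]); print("collar in",E[E[:,1].argmax()],E[E[:,0].argmax()],E[E[:,0].argmin()])
E
```

```text
16.65 [0.59908337 0.1731274  0.13418993] 0.02342521839798386 [-0.4606843   0.20587585  9.34162924] [0.36921848 0.29820103 0.66671591]
[ 1.50501988e-03  5.84641065e-05 -9.99998866e-01]
0.06 [384.37195037 355.03695188] [656.28958417 208.96150486] [127.63402746 216.5172132 ]
0.057 [384.68262127 369.82867332] [656.22825628 223.57120605] [128.27974337 231.09944701]
0.054 [384.99243963 384.57980391] [656.1670924  238.14183795] [128.92373456 245.64273127]
0.051 [385.30140896 399.2905105 ] [656.10609187 252.67355708] [129.56600792 260.14722184]
collar in [384.66125839 391.12858296] [667.6508702  238.14091713] [117.46709061 245.96797403]
```

View pics/c13.png

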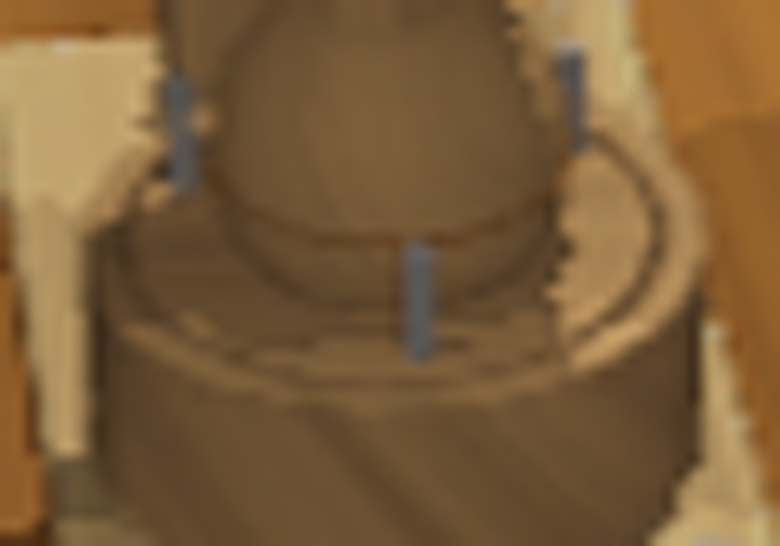

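Force is now about 10.6 N net of the flask's weight, against 11 N at flush. The gap line at the front, around crop y=380, runs concentric with the collar's inner edge. One full look before I hand in.

View pics/side13.png

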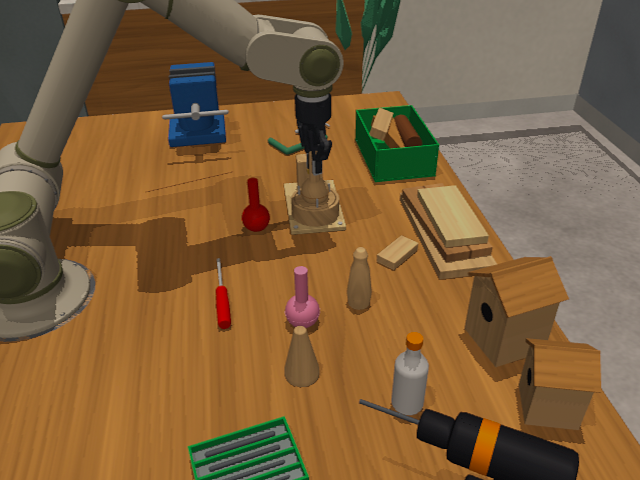

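The flask stands upright in the ring at about (315,190). The skittle, cone, offcut, screwdriver and glue are all at their original pixels. Handing in.

```bash
python3 - <<'E'
from rig import env, observe
print(env.close_job()); s=observe(); print(s["time_s"],s["position"],s["ft_force"],s["grip_width"])
E
```

```text
the job is handed in; nothing more can be done
None
the job is handed in; nothing more can be done
```

I gripped the pale flask by its neck, lifted it upright, seated it in the sprung ring and pressed the ring down to about flush. The job is handed in with the arm still holding the flask there; no verdict was reported. The grip was 25 N for lifting and 30 N for pressing.

**Last checks before handing in** (about 16.7 s on the clock):
- **Press depth:** the press force was about 10.6 N (9.3 N measured plus about 1.3 N of flask weight). That puts the ring about 15 mm down; flush is 16 mm, at 11 N. TCP travel since seating gives about 17 mm. The two differ by about 2 mm, and both are well inside the 12–20 mm window.
- **Ring and collar:** in the side picture the ring's edge looks level with the collar.
- **Upright and centred:** the tool was within 2 mrad of vertical. Its position was within about 1 mm of the ring axis measured from the cameras.
- **Side force:** a sideways force of about 2 N at first contact dropped below 1 N after I shifted 0.8 mm towards +y.
- **Other objects:** the skittle, cone, offcut, screwdriver and glue look unmoved when the first and last side views are compared by eye.

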